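Sort the cinema's battery packs by their tags

TASK

On the table of a home cinema lie three handset battery packs. Lay the pack with the round tag flat in the sloped charging cradle (the one with a hinged metal cap), gently push it down the slope until it has driven the sliding contact block fully home, then press the cap shut over it; lay the pack with the bar-shaped tag flat in the plain sloped return cradle. Be gentle with the charger, and leave the untagged pack, the remote, the 3D glasses and the tumbler where they are.

Things in the scene. Friction and masses are not known exactly. Their poses are not given: they have to be found in the camera images.
- round_pack: black plastic battery pack, a block 64 (x) x 40 (y) x 24 (z) mm, 120 g nominal, lying flat on the table; origin at the centre of its underside, x along its length, z up out of its tagged face; end-for-end symmetric. Tag: a raised white disc, 30 mm across and 2 mm high, in the middle of the top face.
- bar_pack: black plastic battery pack, a block 64 (x) x 40 (y) x 24 (z) mm, 120 g nominal, lying flat on the table; origin at the centre of its underside, x along its length, z up out of its tagged face; end-for-end symmetric. Tag: a raised white bar, 50 x 8 mm (long way along x) and 2 mm high, in the middle of the top face.
- blank_pack: black plastic battery pack, a block 64 (x) x 40 (y) x 24 (z) mm, 120 g nominal, lying flat on the table; origin at the centre of its underside, x along its length, z up out of its tagged face; end-for-end symmetric. No tag: to be left alone.
- charger_bed: grey floor of the charging cradle. Tilted 30 deg, it climbs away from the robot: x points up the slope, y across, z square to the floor. Origin on the floor, 45 mm above the table, where the centre of a home pack's underside lies. Well 45 mm wide; side rails 6 mm high, 6 thick. Hinge block, 22 mm high, at x = +52 to +60 mm; contact block at the lower end. Set the pack down first at x = +12 mm.
- contact (a joint): travel of the contact block down the charger's slope, m: 0 = fully out (face at x = -26 mm of charger_bed), 0.006 = fully home (face at -32 mm). Block 36 mm wide, 15 mm high. Stiff (about 4 N); stays where it is pushed.
- cap (a joint): angle of the charger's flat aluminium cap, rad: 0 = shut (parallel to the floor, over the pack's upper end, underside 26 mm above the floor), about 1.9 = open, leaning back up the slope. Hinge along y of charger_bed at x = +56, z = +27 mm. Stiff hinge: stays where left, moves under 1 to 2 N at the edge.
- cap_edge (a point): middle of the cap's free edge, 38 mm from the hinge; the cap is 38 mm wide and 4 mm thick. Its axes turn with the cap and match those of charger_bed when shut.
- return_bed: grey floor of the plain return cradle, which has no cap. Tilted 30 deg, it climbs away from the robot: x points up the slope, y across, z square to the floor. Origin on the floor, 45 mm above the table, at the middle of the well. Well 80 mm long, 45 mm wide; rails 6 mm high at the sides and top, 10 mm at the lower end.
- charger: the whole fixed charging cradle with its contact block and cap; origin on the table under the origin of charger_bed, z up, x away from the robot; foot 125 x 70 mm; about 100 mm tall with the cap open.
- remote: black remote control, 150 (x) x 42 x 18 mm, lying flat; origin under its centre. Bystander.
- glasses: black 3D glasses standing on the table on their rims and ear tips: 145 mm wide (y), 140 mm deep (x), 41 mm high; origin under the middle of the front. Bystander.
- tumbler: white ceramic tumbler, 72 mm across, 90 mm high; origin under its centre. Bystander.

How it is judged:
By the outcome, as a careful person would: the job done as asked, in the order asked, and still so for the second after the job is handed in, with the robot touching nothing.
It also fails if it takes over 67 s, if anything falls off the work surface, if the arm or the gripper's body presses on something with over 40 N, if the wrist force passes 120 N, or if a joint passes its speed limit or range.

ROBOT

A 6-joint arm with a two-finger parallel gripper is mounted at the origin on the work surface. World frame = base frame: x ahead of the robot, y to its left, z up, the work surface at z = 0. Lengths are in m, angles in rad, forces in N, time in s.
With the tool pointing down it reaches from about 0.3 to 0.875 m from the base axis. Payload 6.4 kg.
Tool frame: the origin (TCP) lies at the very end of the fingers, on their centre line; the grasp point (between the pads) lies 19 mm behind it; z points along the fingers, y is the line along which they close (so a half turn about z gives the same grasp; the last joint's range is limited). The gripper opens to 85 mm and grips with 20 to 120 N. Pads are 22 mm wide; open, the fingers measure 114 mm over their backs; the gripper's body (76 mm by 85 mm) begins 54 mm behind the grasp point. The pads swing forward as they close: fully open they stand 13 mm farther back than shut.
Start: joints at [-1.496, 0.181, 1.607, -0, 1.354, -0.206], TCP at [0.159, -0.552, 0.231] pointing down, gripper open.
Joint ranges: [-2.99, 2.99], [-0.89, 2.07], [0.3, 2.58], [-1.14, 4.28], [0, 2.63], [-3.12, 3.12]. Speed limits (rad/s): [2.57, 2.57, 3.01, 3.14, 3.14, 3.14].

INTERFACE

Orientations are given as a unit quaternion [w, x, y, z].
In Python, from bench import ctrl, camera, calibration, order, outline_of gives the robot as it stands.
- The arm moves only by the tool move_arm, never from a script. Its argument "series" is a list that holds one entry, the list of rows, each a list of 5 numbers: the opening, from 0 (shut) to 1 (fully open), then the shift along the tool's x, y, z in mm, then the turn about the tool's z in rad. A call has exactly 10 rows; each row is the pose to reach, as a shift and turn from the pose commanded when the call began, along the tool's axes at that moment; what a row does not reach only later rows make up. A row lasts 1/12 s, in which the tool goes at most 41.7 mm and 7.16 degrees, less where a joint would pass 70% of its speed; a pose out of reach is approached as far as the arm can. A call with a gripper value outside its range is refused whole. The fingers move at their own pace and stop on an object; the grip force is fixed at half the most. Time passes only in rows, so rows that repeat a pose let the fingers close, or fill a call up. It gives the time, the measured TCP pose, the force, the opening and the grip force at its end, in the units of the state.
- ctrl.get_obs(): the state, without advancing time (a new reading comes with each control period).
- camera(name): name is "side" or "top" or "wrist"; returns (picture, depth): 400x640x3 uint8, blue, green, red; 400x640 float32, m along the optical axis (not along the pixel's ray), 0 where there is no reading.
- calibration(name): a dict with "intrinsics" (3x3 intrinsics, pixels), "rvec" (rotation vector, rad) and "tvec" (3), from world to camera coordinates, as OpenCV has them. Camera axes: x right, y down, z forward; pixel columns grow to the right and rows downward; lengths in m; the calibration is good to about 2 mm. A picture is of the moment at which its call begins: read the wrist's pose just before it. calibration takes no time and is no camera call; for the wrist camera it gives the pose at the moment of the call.
- order.hand_in(): hands the job in; it is judged then, once.
Trained networks look in the newest picture that a camera, given by its name, has taken for a name from the list of things; names that differ only in an ending like _2 or _b are one class to them, and where a whole thing is asked for, a point or a joint stands for the part that bears it (a point fixed in the world has none). Each returns a list of dicts, best first, with "conf" (0 to 1); they miss things now and then, are a little off and sometimes report something else, mostly with a low value. They report only what shows in the picture. A call takes as long as a camera call.
- outline_of(target, camera): "region" (400x640 bool, what is visible of it) and "bbox" ([centre column, centre row, width, height] in pixels, round what is visible of it).
The state is a dict: "time_s": time; "q": joint angles; "dq": joint speeds; "joint_efforts": joint torques, N m; "eef_pos": TCP position; "eef_rot": TCP orientation; "wrist_force": force on the tool from outside, world axes, zero at the start; "torque": the same for the moment, N m; "opening": opening from 0.0 (shut) to 1.0 (fully open); "grasp_force": force on a finger pad.
Only numpy, scipy, OpenCV 4.12 (cv2) and the standard library are available. Lean on these libraries where they do the work, as an engineer would, in place of code of your own. Each camera call takes 0.05 s, during which the arm holds its last target. There are 200 camera calls.

## Working session

There is one attempt and no reset: what is moved stays moved. The work goes in short steps, Python scripts to look and compute and a tool call to move; the robot and the scene stay as the last step left them, time stands still between calls to the robot, and variables do not carry over. Pictures are saved under pics/ and viewed, at most 10 in all, crops included, and the job is handed in when it is done.

Besides the shell and the picture viewer there is one more tool, called in YAML: its name, and indented under it one key for each argument. move_arm: Moves the arm, as the interface text tells. Its arguments: {"type":"object","properties":{"series":{"type":"array","items":{"type":"array","items":{"type":"array","items":{"type":"number"}}}}},"required":["series"]}

```bash
ls; mkdir -p pics
cat > h.py <<'E'
import numpy as np, cv2
from bench import ctrl, camera, calibration, order, outline_of
def cal(n):
    c=calibration(n); R=cv2.Rodrigues(np.array(c["rvec"],float))[0]
    return np.array(c["intrinsics"],float),R,np.array(c["tvec"],float).ravel()
def cloud(d,c):
    K,R,t=c; v,u=np.mgrid[:400,:640]
    P=np.stack([(u-K[0,2])/K[0,0]*d,(v-K[1,2])/K[1,1]*d,d],-1)
    W=(P-t)@R; W[d<=0]=np.nan; return W
def proj(p,c):
    K,R,t=c; q=K@(R@np.array(p)+t); return q[:2]/q[2]
def rect(W,mask,z0,z1):
    p=W[mask]; p=p[(p[:,2]>z0)&(p[:,2]<z1)]
    r=cv2.minAreaRect((p[:,:2]*1000).astype(np.float32)); return r,len(p),np.median(p[:,2])
E
python3 - <<'E'
from h import *
for n in ("top","side"):
    c=cal(n); im,d=camera(n); cv2.imwrite(f"pics/{n}0.png",im); np.save(f"{n}0.npy",d); W=cloud(d,c)
    print(n,"cam pos",(-c[1].T@c[2]).round(3), c[0][0,0])
    for t in ["round_pack","bar_pack","blank_pack","charger","charger_bed","cap","contact","return_bed","remote","glasses","tumbler"]:
        for o in outline_of(t,n)[:2]:
            p=W[o["region"]]; p=p[~np.isnan(p[:,0])]
            if len(p)<5: print(t,o["conf"],"few");continue
            print(t,round(o["conf"],2),np.round(o["bbox"]),len(p),np.median(p,0).round(3),np.percentile(p,[2],0).round(3),np.percentile(p,[98],0).round(3))
print(ctrl.get_obs())
E
```

```text
pics
top cam pos [0.51  0.072 1.334] 434.31821306224606
round_pack 0.64 [387. 264.  14.  21.] 309 [ 0.433 -0.109  0.024] [[ 0.403 -0.13   0.002]] [[ 0.465 -0.088  0.031]]
round_pack 0.6 [456. 250.  22.  19.] 336 [ 0.467 -0.314  0.024] [[ 0.436 -0.339  0.   ]] [[ 0.497 -0.293  0.03 ]]
bar_pack 0.66 [400. 206.  20.  20.] 277 [ 0.599 -0.153  0.024] [[ 0.572 -0.181  0.008]] [[ 0.629 -0.128  0.029]]
bar_pack 0.64 [334. 224.  29.  47.] 885 [0.549 0.047 0.043] [[0.49  0.007 0.005]] [[0.606 0.084 0.13 ]]
blank_pack 0.88 [400. 208.  19.  20.] 293 [ 0.602 -0.153  0.024] [[ 0.572 -0.181  0.01 ]] [[ 0.632 -0.128  0.03 ]]
charger 0.81 [335. 226.  32.  44.] 906 [0.551 0.047 0.043] [[0.493 0.006 0.004]] [[0.609 0.086 0.129]]
charger_bed 0.81 [337. 224.  30.  41.] 687 [0.554 0.047 0.048] [[0.502 0.014 0.025]] [[0.603 0.081 0.133]]
cap 0.18 [195. 268.  29.  26.] 553 [0.432 0.468 0.049] [[0.403 0.423 0.002]] [[0.466 0.488 0.093]]
contact 0.58 [256. 234.  20.  38.] 650 [0.533 0.281 0.05 ] [[0.483 0.252 0.024]] [[0.58  0.309 0.077]]
return_bed 0.67 [255. 234.  17.  34.] 706 [0.531 0.282 0.049] [[0.48  0
[... 1625 characters left out ...]
'q': array([-1.49627817e+00,  1.80798728e-01,  1.60700704e+00, -2.08240632e-05,
        1.35383028e+00, -2.06315485e-01]), 'dq': array([-1.12315784e-03,  9.64606044e-05, -1.07102633e-03, -1.49843380e-03,
        3.55150475e-04,  3.67276838e-04]), 'joint_efforts': array([ 1.92907428e-03, -4.44839180e+01, -3.51679337e+01, -2.03922823e-04,
        3.90627274e-04, -3.72792988e-05]), 'eef_pos': array([ 0.159367  , -0.55247347,  0.23128577]), 'eef_rot': array([-2.23196342e-05,  9.90157432e-01,  1.39958064e-01, -8.71702428e-06]), 'wrist_force': array([-0.3359706 , -0.19608702, -0.66257363]), 'torque': array([ 0.05107169, -0.00021302, -0.04413434]), 'grasp_force': 0.0, 'opening': 0.9976934863929781}
```

Run:
```python
from h import *
a=cv2.imread("pics/top0.png")[100:300,170:490]; b=cv2.imread("pics/side0.png")[110:330,230:470]
a=cv2.resize(a,(800,500),interpolation=cv2.INTER_CUBIC); cv2.imwrite("pics/topc.png",a)
c=cal("wrist"); print("wrist cam",(-c[1].T@c[2]).round(4),"axes",c[1].round(3).tolist(),c[0].tolist())
# cradle fits
W=cloud(np.load("top0.npy"),cal("top"))
for n,m in (("ch",(W[...,0]>.49)&(W[...,0]<.6)&(W[...,1]>.01)&(W[...,1]<.09)&(W[...,2]>.015)),("rt",(abs(W[...,0]-.53)<.07)&(abs(W[...,1]-.283)<.06)&(W[...,2]>.015))):
    print(n,rect(W,m,.015,.2))
for n,x,y in (("A",.433,-.109),("B",.467,-.314),("blank",.602,-.153)):
    m=(abs(W[...,0]-x)<.06)&(abs(W[...,1]-y)<.06); print(n,rect(W,m,.015,.04))
```

```text
wrist cam [ 0.2295 -0.5318  0.3745] axes [[0.275, -0.961, 0.001], [-0.921, -0.264, 0.286], [-0.274, -0.08, -0.958]] [[276.2447218296342, 0.0, 324.9474267926003], [0.0, 276.2447218296342, 198.35035974052866], [0.0, 0.0, 1.0]]
ch (((552.5130004882812, 46.518280029296875), (108.05982208251953, 59.981605529785156), 16.450868606567383), 685, np.float64(0.04739693050891114))
rt (((529.77880859375, 281.512939453125), (59.187042236328125, 106.93730163574219), 82.07775115966797), 715, np.float64(0.0491309642238457))
A (((433.9736328125, -109.54058837890625), (40.39593505859375, 63.737857818603516), 82.32020568847656), 297, np.float64(0.02458194382910151))
B (((465.4465026855469, -316.9545593261719), (64.76744079589844, 41.7728157043457), 12.567867279052734), 308, np.float64(0.024507253336058493))
blank (((602.4828491210938, -154.38583374023438), (63.83132553100586, 40.139549255371094), 27.478551864624023), 290, np.float64(0.02425295470776507))
```

View pics/topc.png

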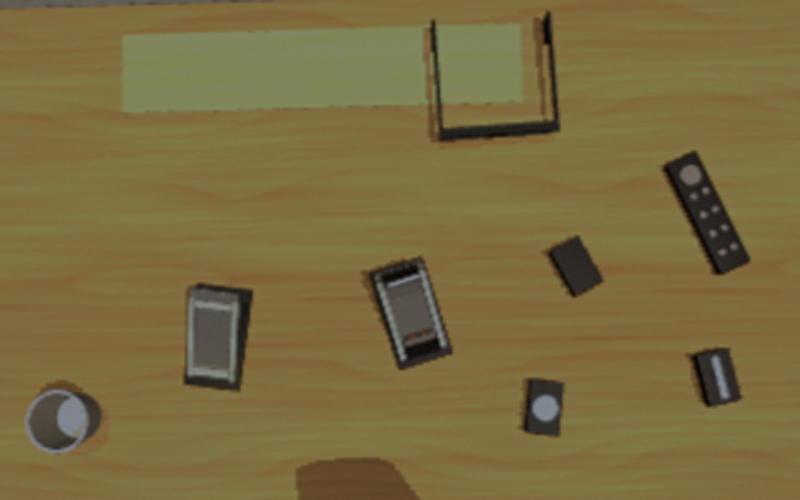

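```bash
cat >> h.py <<'E'
from scipy.spatial.transform import Rotation as Ro
def pose():
    o=ctrl.get_obs(); w,x,y,z=o["eef_rot"]; R=Ro.from_quat([x,y,z,w]).as_matrix()
    return o["eef_pos"],R,np.degrees(np.arctan2(R[1,0],R[0,0])),o
def go(p,yaw,ref=None):
    e,R,y,o=pose(); s=R.T@(np.array(p)-e)*1000; t=-((yaw-y+90)%180-90)
    print("from",e.round(4),"yaw",round(y,2),"-> shift",s.round(1),"turn",round(np.radians(t),3),"rows",round(np.linalg.norm(s)/41.7,1),round(abs(t)/7.16,1),"t",round(o["time_s"],2))
E
python3 -c "
from h import *
go([.434,-.110,.15],-7.7)"
```

```text
from [ 0.1594 -0.5525  0.2313] yaw 16.09 -> shift [ 386.5 -349.    81.3] turn 0.415 rows 12.6 3.3 t 1.2
```

move_arm:
  series:
    - [[1, 386, -349, 81, 0.415], [1, 386, -349, 81, 0.415], [1, 386, -349, 81, 0.415], [1, 386, -349, 81, 0.415], [1, 386, -349, 81, 0.415], [1, 386, -349, 81, 0.415], [1, 386, -349, 81, 0.415], [1, 386, -349, 81, 0.415], [1, 386, -349, 81, 0.415], [1, 386, -349, 81, 0.415]]

```text
time_s: 2.03
eef_pos: [0.377, -0.2009, 0.1673]
eef_rot: [0.0, 0.998, -0.067, 0.0]
wrist_force: [0.7, -1.4, 0.1]
opening: 0.999
grasp_force: 0.0
```

```bash
python3 -c "
from h import *
go([.434,-.110,.15],-7.7)"
```

```text
from [ 0.377  -0.2009  0.1673] yaw -7.71 -> shift [ 44.3 -97.7  17.3] turn -0.0 rows 2.6 0.0 t 2.03
```

move_arm:
  series:
    - [[1, 44, -98, 17, 0], [1, 44, -98, 17, 0], [1, 44, -98, 17, 0], [1, 44, -98, 17, 0], [1, 44, -98, 17, 0], [1, 44, -98, 17, 0], [1, 44, -98, 17, 0], [1, 44, -98, 17, 0], [1, 44, -98, 17, 0], [1, 44, -98, 17, 0]]

```text
time_s: 2.87
eef_pos: [0.4328, -0.1121, 0.1504]
eef_rot: [0.0, 0.998, -0.068, 0.0]
wrist_force: [0.7, 0.2, 0.3]
opening: 0.998
grasp_force: 0.0
```

Run:
```python
from h import *
print(pose()[0],pose()[2])
c=cal("wrist"); im,d=camera("wrist"); cv2.imwrite("pics/w1.png",im); W=cloud(d,c)
for t in ("round_pack","charger_bed","return_bed"):
    for o in outline_of(t,"wrist")[:2]:
        p=W[o["region"]]; print(t,o["conf"],np.nanmedian(p,0).round(4))
m=(abs(W[...,0]-.434)<.06)&(abs(W[...,1]+.11)<.05); print(rect(W,m,.019,.032))
f=(abs(W[...,2])<.006)&(W[...,1]<-.02); print("table",np.nanmedian(W[f],0))
g=cv2.cvtColor(im,cv2.COLOR_BGR2GRAY); w=m&(g>150)&(W[...,2]>.015); print("disc",W[w].mean(0),w.sum())
```

```text
[ 0.43282047 -0.11214762  0.15036962] -7.7824118234762105
round_pack 0.7 [ 0.4377 -0.1098  0.0248]
round_pack 0.36 [0.5681 0.0401 0.0489]
charger_bed 0.84 [0.5682 0.0463 0.0566]
return_bed 0.57 [0.5857 0.0478 0.1028]
(((434.840087890625, -109.86453247070312), (39.97000503540039, 63.658748626708984), 81.94133758544922), 2432, np.float64(0.02485860313821062))
table [ 0.4475992  -0.23802287  0.00068577]
disc [ 0.43420557 -0.11104631  0.02965352] 674
```

View pics/w1.png

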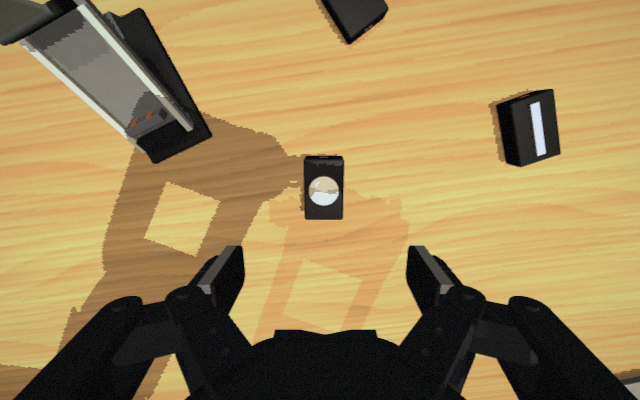

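move_arm:
  series:
    - [[1, 1, -2, 40, 0.005], [1, 1, -2, 80, 0.005], [1, 1, -2, 115, 0.005], [1, 1, -2, 135, 0.005], [1, 1, -2, 142, 0.005], [1, 1, -2, 142, 0.005], [0, 1, -2, 142, 0.005], [0, 1, -2, 142, 0.005], [0, 1, -2, 142, 0.005], [0, 1, -2, 142, 0.005]]

```text
time_s: 3.9
eef_pos: [0.4355, -0.1101, 0.0097]
eef_rot: [0.001, 0.998, -0.07, 0.001]
wrist_force: [-2.9, 3.9, 50.9]
opening: 0.452
grasp_force: 44.2
```

move_arm:
  series:
    - [[0, 1, 0, 0, 0], [0, 1, 0, 0, 0], [0, 1, 0, 0, 0], [0, 1, 0, -20, 0], [0, 0, 0, -60, 0], [0, 0, 0, -100, 0], [0, 0, 0, -140, 0], [0, 0, 0, -150, 0], [0, 0, 0, -150, 0], [0, 0, 0, -150, 0]]

```text
time_s: 4.73
eef_pos: [0.4343, -0.1095, 0.1584]
eef_rot: [0.0, 0.998, -0.07, 0.001]
wrist_force: [-0.5, 0.1, -2.4]
opening: 0.454
grasp_force: 62.1
```

Run:
```python
from h import *
e,R,y,o=pose(); print(e,y,o["opening"],o["grasp_force"])
# cradle rects from top, by plane fit
W=cloud(np.load("top0.npy"),cal("top"))
g=cv2.imread("pics/top0.png")
for n in("ch","rt"):
    x,yy=((.5525,.0465) if n=="ch" else (.53,.2815))
    m=(np.hypot(W[...,0]-x,W[...,1]-yy)<.03)&(W[...,2]>.02)&(W[...,2]<.075)
    p=W[m]
    for _ in range(6):
        A=np.c_[p[:,:2],np.ones(len(p))]; s=np.linalg.lstsq(A,p[:,2],rcond=None)[0]; r=p[:,2]-A@s; p=p[abs(r)<max(2*r.std(),.0015)] 
    print(n,"slope deg",np.degrees(np.arctan(np.hypot(*s[:2]))),"yaw",np.degrees(np.arctan2(s[1],s[0])),"z at c",s@[x,yy,1],len(p),r.std())
go([.50,.28,.15],-8)
```

```text
[ 0.43432989 -0.1094862   0.15842295] -7.971841101001775 0.45352945905200515 62.06716060638428
ch slope deg 29.230337748068266 yaw 17.18887105863273 z at c 0.04630136456628081 280 0.0027693871549275546
rt slope deg 29.85957269105734 yaw -8.067613593198596 z at c 0.04700406902184273 276 0.002528144298821659
from [ 0.4343 -0.1095  0.1584] yaw -7.97 -> shift [  11.  -394.8    8.2] turn 0.0 rows 9.5 0.0 t 4.73
```

Run:
```python
from h import *
go([.455,.055,.175],-8)
```

```text
from [ 0.4343 -0.1095  0.1584] yaw -7.97 -> shift [  -2.3 -165.8  -16.7] turn 0.0 rows 4.0 0.0 t 4.73
```

move_arm:
  series:
    - [[0, -1, -40, -17, 0], [0, -2, -80, -17, 0], [0, -2, -120, -17, 0], [0, -2, -150, -17, 0], [0, -2, -166, -17, 0], [0, -2, -166, -17, 0], [0, -2, -166, -17, 0], [0, -2, -166, -17, 0], [0, -2, -166, -17, 0], [0, -2, -166, -17, 0]]

```text
time_s: 5.57
eef_pos: [0.455, 0.0542, 0.1746]
eef_rot: [0.0, 0.998, -0.07, -0.001]
wrist_force: [-0.1, 0.1, -1.3]
opening: 0.449
grasp_force: 62.0
```

Run:
```python
from h import *
c=cal("wrist"); im,d=camera("wrist"); cv2.imwrite("pics/w2.png",im); np.savez("w2.npz",d=d,R=c[1],t=c[2],K=c[0])
go([.53,.28,.15],-8)
```

```text
from [0.4552 0.0543 0.1749] yaw -8.07 -> shift [  42.4 -234.    24.8] turn -0.001 rows 5.7 0.0 t 5.62
```

View pics/w2.png

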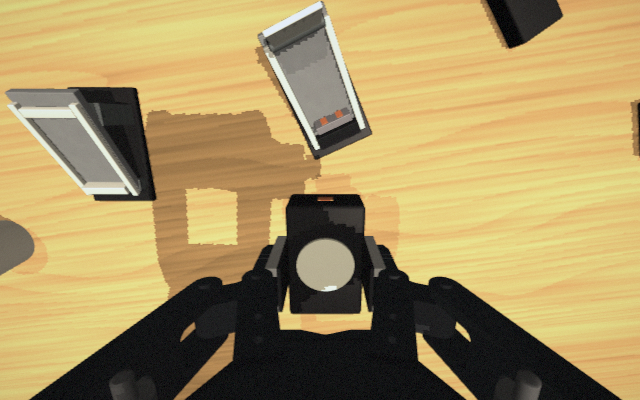

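```bash
cat >> h.py <<'E'
def cradle(W,im,box,T=150):
    g=im.min(2); x0,x1,y0,y1=box
    m=(W[...,0]>x0)&(W[...,0]<x1)&(W[...,1]>y0)&(W[...,1]<y1)&(W[...,2]>.015)&(W[...,2]<.1)&(g>T)
    p=W[m]
    for k in range(8):
        A=np.c_[p[:,:2],np.ones(len(p))]; s=np.linalg.lstsq(A,p[:,2],rcond=None)[0]; r=p[:,2]-A@s
        if abs(r).max()<.003: break
        p=p[abs(r)<max(1.5*r.std(),.002)]
    yaw=np.arctan2(s[1],s[0]); sl=np.degrees(np.arctan(np.hypot(*s[:2])))
    u=p[:,0]*np.cos(yaw)+p[:,1]*np.sin(yaw); v=-p[:,0]*np.sin(yaw)+p[:,1]*np.cos(yaw)
    return p,s,yaw,sl,u,v
E
python3 - <<'E'
from h import *
z=np.load("w2.npz"); W=cloud(z["d"],(z["K"],z["R"],z["t"])); im=cv2.imread("pics/w2.png")
f=(abs(W[...,2])<.008)&(W[...,0]>.45); print("table z",np.nanmedian(W[...,2][f]))
for n,b in (("ch",(.48,.61,0,.1)),("rt",(.47,.6,.23,.34))):
    p,s,yaw,sl,u,v=cradle(W,im,b)
    r=cv2.minAreaRect((p[:,:2]*1000).astype(np.float32))
    print(n,len(p),"yaw",np.degrees(yaw),"slope",sl,"rect",np.round(r[0],1),np.round(r[1],1),round(r[2],1),"u",np.percentile(u,[1,99]).round(4),"v",np.percentile(v,[1,99]).round(4),"z",p[:,2].min().round(4),p[:,2].max().round(4))
    # better yaw: rect angle; x where rail plane z=50.2
    c=np.array(r[0])/1000; zc=s@[c[0],c[1],1]; print("  z at rect centre",zc)
E
```

```text
table z 0.0007374063233681542
ch 1391 yaw 16.213759946855166 slope 29.981944002941358 rect [547.6  45.5] [93.9 56.7] 16.3 u [0.4931 0.584 ] v [-0.1373 -0.0811] z 0.0226 0.0782
  z at rect centre 0.050226893451770394
rt 1740 yaw -8.353244388675089 slope 29.8918524276116 rect [524.  283.3] [58.2 94. ] 81.2 u [0.4332 0.5232] v [0.3279 0.3845] z 0.0231 0.0777
  z at rect centre 0.05014427824834214
```

Run:
```python
from h import *
go([.528,.2828,.125],-8.5)
```

```text
from [0.4552 0.0543 0.1749] yaw -8.07 -> shift [  40.  -236.5   49.8] turn 0.007 rows 5.9 0.1 t 5.62
```

move_arm:
  series:
    - [[0, 0, -40, 0, 0.007], [0, 0, -80, 0, 0.007], [0, 10, -120, 0, 0.007], [0, 20, -160, 10, 0.007], [0, 30, -195, 20, 0.007], [0, 40, -225, 35, 0.007], [0, 40, -236, 45, 0.007], [0, 40, -236, 50, 0.007], [0, 40, -236, 50, 0.007], [0, 40, -236, 50, 0.007]]

```text
time_s: 6.45
eef_pos: [0.5274, 0.2821, 0.125]
eef_rot: [0.0, 0.997, -0.073, -0.001]
wrist_force: [-0.7, -0.7, -0.1]
opening: 0.451
grasp_force: 62.0
```

Run:
```python
from h import *
go([.528,.2828,.075],-8.5)
```

```text
from [0.5274 0.2821 0.125 ] yaw -8.43 -> shift [ 0.6 -0.8 50. ] turn 0.001 rows 1.2 0.0 t 6.45
```

move_arm:
  series:
    - [[0, 0, -1, 20, 0], [0, 0, -1, 40, 0], [0, 0, -1, 46, 0], [0, 0, -1, 49, 0], [0, 0, -1, 51, 0], [0, 0, -1, 52, 0], [0, 0, -1, 53, 0], [0, 0, -1, 54, 0], [0, 0, -1, 55, 0], [0, 0, -1, 55, 0]]

```text
time_s: 7.28
eef_pos: [0.5285, 0.2845, 0.0725]
eef_rot: [-0.0, 0.997, -0.073, 0.001]
wrist_force: [-6.2, -2.3, 11.1]
opening: 0.445
grasp_force: 63.5
```

move_arm:
  series:
    - [[0, 0, 0, 1, 0], [0, 0, 0, 2, 0], [0, 0, 0, 3, 0], [0, 0, 0, 4, 0], [0, 0, 0, 5, 0], [0, 0, 0, 6, 0], [0, 0, 0, 7, 0], [0, 0, 0, 8, 0], [0, 0, 0, 8, 0], [0, 0, 0, 8, 0]]

```text
time_s: 8.12
eef_pos: [0.5268, 0.2849, 0.0653]
eef_rot: [0.0, 0.997, -0.073, -0.001]
wrist_force: [-14.9, -3.3, 21.4]
opening: 0.449
grasp_force: 69.6
```

move_arm:
  series:
    - [[0.6, 0, 0, -2, 0], [0.6, 0, 0, -2, 0], [0.6, 0, 0, -2, 0], [0.65, 0, 0, -2, 0], [0.7, 0, 0, -2, 0], [0.7, 0, 0, -10, 0], [0.8, 0, 0, -40, 0], [1, 0, 0, -60, 0], [1, 0, 0, -60, 0], [1, 0, 0, -60, 0]]

```text
time_s: 8.95
eef_pos: [0.5291, 0.2847, 0.1241]
eef_rot: [-0.001, 0.997, -0.073, 0.002]
wrist_force: [-0.6, 0.6, -0.3]
opening: 1.002
grasp_force: 0.0
```

Run:
```python
from h import *
e,R,y,o=pose();print(e,y)
c=cal("wrist"); im,d=camera("wrist"); cv2.imwrite("pics/w3.png",im); np.savez("w3.npz",d=d,R=c[1],t=c[2],K=c[0]); W=cloud(d,c)
o=outline_of("round_pack","wrist"); print([(a["conf"],np.round(a["bbox"])) for a in o[:2]])
m=o[0]["region"]; p=W[m]; p=p[~np.isnan(p[:,0])]; print(np.median(p,0),len(p))
f=(abs(W[...,2])<.008); print("table z",np.nanmedian(W[...,2][f]))
p0,s,yaw,sl,u,v=cradle(W,im,(.47,.6,.23,.34)); r=cv2.minAreaRect((p0[:,:2]*1000).astype(np.float32))
print(np.degrees(yaw),sl,r,s@[r[0][0]/1000,r[0][1]/1000,1])
```

```text
[0.52907054 0.28471192 0.12411661] -8.37943051642782
[(0.69, array([325., 225.,  54.,  66.]))]
[0.52632398 0.28631935 0.06794808] 3403
table z 0.0006151022349081012
-1.8805232546492883 9.34897714547417 ((535.940673828125, 281.58978271484375), (55.94635009765625, 71.19282531738281), 81.2915267944336) 0.0685886573798292
```

View pics/w3.png

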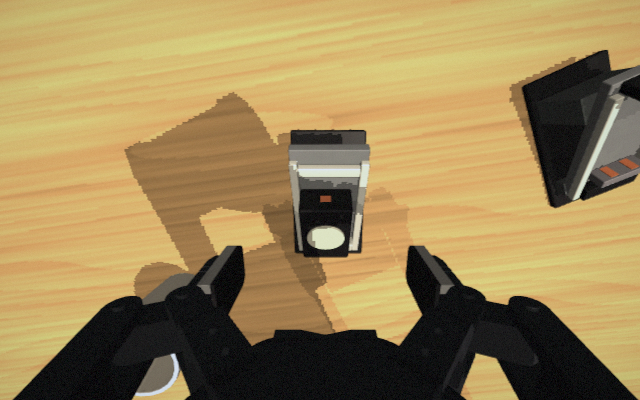

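```bash
cat >> h.py <<'E'
def top_fit(W,m):
    p=W[m]; p=p[~np.isnan(p[:,0])]
    A=None; best=None; rng=np.random.default_rng(0)
    for _ in range(400):
        q=p[rng.choice(len(p),3,False)]; n=np.cross(q[1]-q[0],q[2]-q[0]); L=np.linalg.norm(n)
        if L<1e-6: continue
        n/=L; n*=np.sign(n[2]); 
        if n[2]<.7: continue
        i=abs((p-q[0])@n)<.0012
        if best is None or i.sum()>best.sum(): best=i
    p=p[best]; c=p.mean(0); n=np.linalg.svd(p-c)[2][2]; n*=np.sign(n[2])
    yaw=np.arctan2(-n[1],-n[0]); tilt=np.degrees(np.arccos(n[2]))
    ex=np.array([np.cos(yaw)*n[2],np.sin(yaw)*n[2],np.hypot(n[0],n[1])]); ey=np.cross(n,ex)
    q=np.c_[(p-c)@ex,(p-c)@ey].astype(np.float32)*1000; r=cv2.minAreaRect(q)
    ctr=c+ex*r[0][0]/1000+ey*r[0][1]/1000
    print("n",len(p),"yaw",np.degrees(yaw).round(2),"tilt",tilt.round(2),"rect",np.round(r[1],1),round(r[2],1),"topcentre",ctr.round(4))
    return ctr,ex,ey,n
E
python3 - <<'E'
from h import *
z=np.load("w3.npz"); W=cloud(z["d"],(z["K"],z["R"],z["t"])); im=cv2.imread("pics/w3.png")
m=np.zeros((400,640),bool); m[188:260,296:356]=1; dark=im.max(2)<70
ctr,ex,ey,n=top_fit(W,m&dark&(W[...,2]>.03))
O=np.array([.5273,.2829,.045]); yaw=np.radians(-8.6); X=np.array([np.cos(yaw)*.866,np.sin(yaw)*.866,.5]);Y=np.array([-np.sin(yaw),np.cos(yaw),0]);N=np.cross(X,Y)
print("in return frame",[round(float((ctr-O)@a)*1000,1) for a in (X,Y,N)])
print("up vecs",ex.round(3),n.round(3))
E
```

```text
n 1521 yaw -8.26 tilt 29.87 rect [38.9 63.2] 89.8 topcentre [0.5104 0.288  0.0631]
in return frame [-6.1, 2.5, 24.4]
up vecs [ 0.858 -0.125  0.498] [-0.493  0.072  0.867]
```

Run:
```python
from h import *
go([.4958,.2901,.07],-8.3); go([.4958,.2901,.040],-8.3)
z=np.load("w2.npz"); W=cloud(z["d"],(z["K"],z["R"],z["t"]))
O=np.array([.551,.0465,.045]); yaw=np.radians(16.3); X=np.array([np.cos(yaw),np.sin(yaw),0]);Y=np.array([-np.sin(yaw),np.cos(yaw),0])
m=(W[...,2]>.085)&(W[...,0]>.52)&(W[...,1]<.12); q=W[m]-O
P=np.c_[q@X,q@Y,q[:,2]+.045]*1000; print("cap pts",len(P),np.percentile(P,[1,50,99],axis=0).round(1))
T=P[P[:,2]>np.percentile(P[:,2],85)]; print("top edge",np.percentile(T,[5,50,95],axis=0).round(1))
```

```text
from [0.5273 0.2842 0.1216] yaw -8.38 -> shift [-32.   -1.3  51.6] turn -0.001 rows 1.5 0.0 t 9.05
from [0.5273 0.2842 0.1216] yaw -8.38 -> shift [-31.9  -1.3  81.6] turn -0.001 rows 2.1 0.0 t 9.05
cap pts 1595 [[ 31.6 -20.   93.3]
 [ 33.1  -0.  122.8]
 [ 38.3  21.6 136.4]]
top edge [[ 31.8 -16.8 135.1]
 [ 33.5  -0.9 135.5]
 [ 35.1  16.7 136.4]]
```

move_arm:
  series:
    - [[0.7, -32, -1, 0, 0], [0.7, -32, -1, 25, 0], [0.7, -32, -1, 55, 0], [0.7, -32, -1, 75, 0], [0.7, -32, -1, 82, 0], [0.6, -32, -1, 82, 0], [0.52, -32, -1, 82, 0], [0.5, -32, -1, 82, 0], [0.5, -32, -1, 82, 0], [0.5, -32, -1, 82, 0]]

```text
time_s: 9.88
eef_pos: [0.4973, 0.2903, 0.0416]
eef_rot: [-0.0, 0.997, -0.073, 0.001]
wrist_force: [-0.5, 0.2, 0.4]
opening: 0.503
grasp_force: 0.0
```

move_arm:
  series:
    - [[0.45, 0, 0, -1, 0], [0.4, 0, 0, -2, 0], [0, 0, 0, -3, 0], [0, 0, 0, -3, 0], [0, 0, 0, -4, 0], [0, 0, 0, -4, 0], [0, 0, 0, -5, 0], [0, 0, 0, -5, 0], [0, 0, 0, -5, 0], [0, 0, 0, -5, 0]]

```text
time_s: 10.72
eef_pos: [0.4957, 0.2896, 0.0449]
eef_rot: [0.0, 0.997, -0.073, -0.001]
wrist_force: [-0.6, -6.0, -1.4]
opening: 0.448
grasp_force: 62.5
```

move_arm:
  series:
    - [[0, 0, 0, -5, 0], [0, 0, 0, -20, 0], [0, 0, 0, -50, 0], [0, 0, 0, -85, 0], [0, 0, 0, -105, 0], [0, 0, 0, -115, 0], [0, 0, 0, -115, 0], [0, 0, 0, -115, 0], [0, 0, 0, -115, 0], [0, 0, 0, -115, 0]]

```text
time_s: 11.55
eef_pos: [0.495, 0.2897, 0.158]
eef_rot: [0.001, 0.997, -0.073, -0.002]
wrist_force: [-0.9, -0.1, -1.6]
opening: 0.451
grasp_force: 62.5
```

Run:
```python
from h import *
e,R,y,o=pose();print(e,y,o["opening"],o["grasp_force"])
c=cal("wrist"); im,d=camera("wrist"); cv2.imwrite("pics/w4.png",im); W=cloud(d,c)
oo=outline_of("round_pack","wrist"); print([(a["conf"],np.round(a["bbox"])) for a in oo[:2]])
b=oo[0]["bbox"]; m=oo[0]["region"]; 
ctr,ex,ey,n=top_fit(W,m)
dark=(im.max(2)<80); top_fit(W,m&dark)
print("rel tool mm",(R.T@(ctr-e)*1000).round(1))
go([.46,.05,.17],16.3)
```

```text
[0.49498054 0.28966911 0.1580203 ] -8.379555474166853 0.4511856807963528 62.49577760696411
[(0.87, array([325., 222.,  96., 112.]))]
n 4554 yaw -7.56 tilt 25.3 rect [39.7 47.7] 88.5 topcentre [0.5146 0.2877 0.1837]
n 4248 yaw -8.45 tilt 29.48 rect [39.3 63.8] 89.3 topcentre [0.5082 0.2885 0.1788]
rel tool mm [ 19.6  -0.9 -25.8]
from [0.4953 0.2897 0.1585] yaw -8.38 -> shift [ -0.  242.3 -11.2] turn -0.431 rows 5.8 3.4 t 11.65
```

View pics/w4.png

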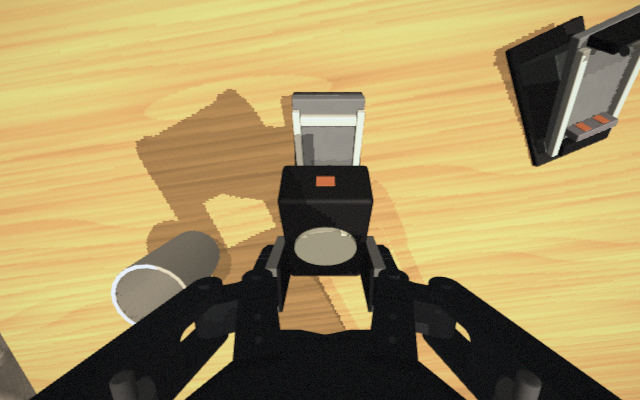

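```bash
cat >> h.py <<'E'
CO=np.array([.551,.0465,0]); CY=16.3
def ch(x,y,z):
    a=np.radians(CY); return CO+np.array([x*np.cos(a)-y*np.sin(a),x*np.sin(a)+y*np.cos(a),z])/1000
E
python3 -c "
from h import *
go(ch(-54.5,-.7,125),16.3)"
```

```text
from [0.4953 0.2897 0.1585] yaw -8.38 -> shift [ 41.4 255.8  33.7] turn -0.431 rows 6.3 3.4 t 11.65
```

move_arm:
  series:
    - [[0, 0, 40, 0, -0.07], [0, 0, 80, 0, -0.17], [0, 5, 120, 0, -0.27], [0, 15, 160, 0, -0.37], [0, 30, 200, 0, -0.431], [0, 40, 235, 10, -0.431], [0, 41, 256, 25, -0.431], [0, 41, 256, 34, -0.431], [0, 41, 256, 34, -0.431], [0, 41, 256, 34, -0.431]]

```text
time_s: 12.48
eef_pos: [0.4987, 0.0313, 0.1253]
eef_rot: [-0.001, 0.99, 0.142, -0.001]
wrist_force: [-0.2, -0.4, -0.7]
opening: 0.451
grasp_force: 62.5
```

Run:
```python
from h import *
e,R,y,o=pose();print(e,y)
c=cal("wrist"); im,d=camera("wrist"); cv2.imwrite("pics/w5.png",im); W=cloud(d,c)
a=np.radians(CY); q=W-CO; U=(q[...,0]*np.cos(a)+q[...,1]*np.sin(a))*1000; V=(-q[...,0]*np.sin(a)+q[...,1]*np.cos(a))*1000; Z=W[...,2]*1000-.6
lx=U*.866+(Z-45)*.5; lz=-U*.5+(Z-45)*.866
wh=(im.min(2)>150)&(abs(lz-6)<3)&(abs(V)<40)&(lx>-60)&(lx<60)
for s in(1,-1):
    m=wh&(V*s>0); k=np.polyfit(lx[m],V[m],1); print("rail",m.sum(),"V",V[m].mean().round(2),"slope deg",np.degrees(np.arctan(k[0]/.866)).round(2),"lz",np.median(lz[m]).round(2),"lx",np.percentile(lx[m],[1,99]).round(1))
cp=(abs(V)<16)&(Z>105)&(Z<140)&(U>15)&(U<60); print("cap",cp.sum(),np.percentile(U[cp],[5,50,95]).round(1),Z[cp].max())
hb=(abs(V)<18)&(lx>40)&(lx<64)&(lz>5)&(lz<24); print("hinge lx",np.nanpercentile(lx[hb],[2,10,50]).round(1),hb.sum())
oo=outline_of("round_pack","wrist"); m=oo[0]["region"]&(im.max(2)<80)
ctr,ex,ey,n=top_fit(W,m); print("rel tool",(R.T@(ctr-e)*1000).round(1))
go(ch(-54.5,-.7,121.3),16.3)
```

```text
[0.49871702 0.03128372 0.12525038] 16.288702889706567
rail 450 V 25.61 slope deg 0.58 lz 5.86 lx [-18.4  50.6]
rail 583 V -25.48 slope deg -0.62 lz 5.92 lx [-18.3  52.1]
cap 773 [31.7 33.3 35.3] 137.5589156095241
hinge lx [59.5 59.9 60.3] 777
n 4176 yaw 16.38 tilt 29.54 rect [39.4 62.5] 89.3 topcentre [0.512  0.0359 0.1464]
rel tool [ 14.   -0.7 -21.2]
from [0.4998 0.0318 0.1265] yaw 16.39 -> shift [-1.2  1.   5.2] turn 0.002 rows 0.1 0.0 t 12.58
```

View pics/w5.png

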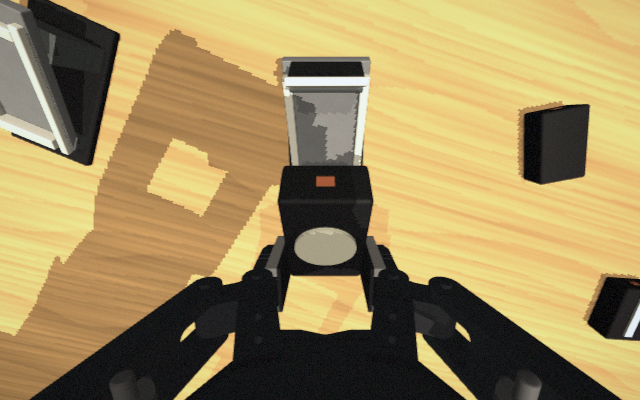

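move_arm:
  series:
    - [[0, 0, 0, 4, 0], [0, 6, 0, 14, 0], [0, 12, 0, 25, 0], [0, 18, 0, 35, 0], [0, 24, 0, 45, 0], [0, 30, 0, 55.5, 0], [0, 35, 0, 64, 0], [0, 37.5, 0, 68.5, 0], [0, 37.5, 0, 68.5, 0], [0, 37.5, 0, 68.5, 0]]

```text
time_s: 13.42
eef_pos: [0.5355, 0.0416, 0.0577]
eef_rot: [-0.0, 0.99, 0.142, -0.0]
wrist_force: [-0.8, -0.6, -1.1]
opening: 0.454
grasp_force: 62.5
```

```bash
cat >> h.py <<'E'
def where():
    e,R,y,o=pose(); a=np.radians(CY); q=e-CO
    print("local",((q@[np.cos(a),np.sin(a),0])*1e3).round(1),((q@[-np.sin(a),np.cos(a),0])*1e3).round(1),(e[2]*1e3).round(1),"yaw",y.round(2),"F(tool)",(R.T@o["wrist_force"]).round(1),"open",o["opening"].round(3),"t",o["time_s"])
E
python3 - <<'E'
from h import *
where()
c=cal("wrist"); im,d=camera("wrist"); W=cloud(d,c); where()
oo=outline_of("round_pack","wrist"); m=oo[0]["region"]&(im.max(2)<80)
ctr,ex,ey,n=top_fit(W,m); a=np.radians(CY); q=(ctr-CO)*1000; U=q[0]*np.cos(a)+q[1]*np.sin(a); V=-q[0]*np.sin(a)+q[1]*np.cos(a); Z=q[2]-.6
print("pack local x,y,z(bottom)",U*.866+(Z-45)*.5,V,-U*.5+(Z-45)*.866-24)
E
```

```text
Traceback (most recent call last):
  File "h.py", line 55, in where
    print("local",((q@[np.cos(a),np.sin(a),0])*1e3).round(1),((q@[-np.sin(a),np.cos(a),0])*1e3).round(1),(e[2]*1e3).round(1),"yaw",y.round(2),"F(tool)",(R.T@o["wrist_force"]).round(1),"open",o["opening"].round(3),"t",o["time_s"])
                                                                                                                                                                                               ^^^^^^^^^^^^^^^^^^
AttributeError: 'float' object has no attribute 'round'
```

```bash
sed -i 's/o\["opening"\].round(3)/round(o["opening"],3)/' h.py
cat >> h.py <<'E'
def packloc(name="round_pack"):
    c=cal("wrist"); im,d=camera("wrist"); W=cloud(d,c); where()
    oo=outline_of(name,"wrist"); m=oo[0]["region"]&(im.max(2)<80)
    ctr,ex,ey,n=top_fit(W,m); a=np.radians(CY); q=(ctr-CO)*1000; U=q[0]*np.cos(a)+q[1]*np.sin(a); V=-q[0]*np.sin(a)+q[1]*np.cos(a); Z=q[2]-.6
    print("pack local x,y,z(bottom)",U*.866+(Z-45)*.5,V,-U*.5+(Z-45)*.866-24)
    return im,W
E
python3 - <<'E'
from h import *
packloc();
E
```

```text
local -16.2 -0.5 58.0 yaw 16.34 F(tool) [ 0.  -0.4  0.9] open 0.45 t 13.4667
n 2528 yaw 16.41 tilt 29.9 rect [39.3 52.6] 89.0 topcentre [0.5438 0.0448 0.076 ]
pack local x,y,z(bottom) 8.845822208963568 0.37351957463829355 6.04987105941909
```

move_arm:
  series:
    - [[0, 0.5, 0, 1, 0], [0, 1, 0, 2, 0], [0, 1.3, 0, 3, 0], [0, 1.7, 0, 4, 0], [0, 2, 0, 4.5, 0], [0, 2, 0, 5, 0], [0, 2, 0, 5.3, 0], [0, 2, 0, 5.3, 0], [0, 2, 0, 5.3, 0], [0, 2, 0, 5.3, 0]]

```text
time_s: 14.35
eef_pos: [0.5375, 0.0418, 0.0524]
eef_rot: [-0.0, 0.99, 0.142, -0.0]
wrist_force: [-0.1, 0.3, -1.2]
opening: 0.446
grasp_force: 62.5
```

Run:
```python
from h import *
where(); im,W=packloc(); cv2.imwrite("pics/w6.png",im)
```

```text
local -14.3 -0.7 52.4 yaw 16.32 F(tool) [ 0.  -0.4  1.2] open 0.446 t 14.35
local -14.3 -0.6 52.4 yaw 16.32 F(tool) [ 0.1 -0.8  1.7] open 0.449 t 14.4Traceback (most recent call last):
  File "<stdin>", line 2, in <module>
  File "h.py", line 58, in packloc
    oo=outline_of(name,"wrist"); m=oo[0]["region"]&(im.max(2)<80)
                                   ~~^^^
IndexError: list index out of range
```

move_arm:
  series:
    - [[0, 0.2, 0, 0.4, 0], [0, 0.2, 0, 0.4, 0], [0, 0.4, 0, 0.8, 0], [0, 0.4, 0, 0.8, 0], [0, 0.6, 0, 1.2, 0], [0, 0.6, 0, 1.2, 0], [0, 0.6, 0, 1.2, 0], [0, 0.6, 0, 1.2, 0], [0, 0.6, 0, 1.2, 0], [0, 0.6, 0, 1.2, 0]]

```text
time_s: 15.28
eef_pos: [0.5377, 0.0419, 0.0518]
eef_rot: [0.0, 0.99, 0.142, -0.0]
wrist_force: [-4.6, -0.1, 6.5]
opening: 0.451
grasp_force: 63.5
```

move_arm:
  series:
    - [[0, -0.2, 0, -0.4, 0], [0, -0.7, 0, -0.1, 0], [0, -1.4, 0, 0.3, 0], [0, -2.1, 0, 0.7, 0], [0, -2.8, 0, 1.1, 0], [0, -3.5, 0, 1.5, 0], [0, -4.1, 0, 1.9, 0], [0, -4.5, 0, 2.1, 0], [0, -4.5, 0, 2.1, 0], [0, -4.5, 0, 2.1, 0]]

```text
time_s: 16.12
eef_pos: [0.5348, 0.0405, 0.0499]
eef_rot: [0.0, 0.99, 0.142, 0.001]
wrist_force: [-0.5, 0.2, 4.4]
opening: 0.448
grasp_force: 63.3
```

move_arm:
  series:
    - [[0, -0.4, 0, 0.1, 0], [0, -0.9, 0, 0.4, 0], [0, -1.3, 0, 0.6, 0], [0, -1.7, 0, 0.8, 0], [0, -2.1, 0, 1.1, 0], [0, -2.6, 0, 1.3, 0], [0, -3.0, 0, 1.6, 0], [0, -3.5, 0, 1.8, 0], [0, -3.5, 0, 1.8, 0], [0, -3.5, 0, 1.8, 0]]

```text
time_s: 16.95
eef_pos: [0.5319, 0.04, 0.0482]
eef_rot: [0.0, 0.99, 0.142, 0.002]
wrist_force: [1.7, 1.7, 6.7]
opening: 0.441
grasp_force: 63.4
```

```bash
cat >> h.py <<'E'
def F():
    o=ctrl.get_obs(); f=o["wrist_force"]+[0,0,1.2]; a=np.radians(CY)
    x=np.array([np.cos(a)*.866,np.sin(a)*.866,.5]); n=np.array([-np.cos(a)*.5,-np.sin(a)*.5,.866]); print("F slope",(f@x).round(1),"normal",(f@n).round(1))
E
python3 -c "
from h import *
where();F()"
```

```text
local -20.1 -0.9 48.2 yaw 16.31 F(tool) [ 2.1 -1.1 -6.7] open 0.441 t 16.95
F slope 5.8 normal 5.8
```

move_arm:
  series:
    - [[0, -0.4, 0, 0.2, 0], [0, -0.9, 0, 0.4, 0], [0, -1.3, 0, 0.6, 0], [0, -1.7, 0, 0.8, 0], [0, -2.1, 0, 1.1, 0], [0, -2.6, 0, 1.3, 0], [0, -3.0, 0, 1.5, 0], [0, -3.5, 0, 1.8, 0], [0, -3.5, 0, 1.8, 0], [0, -3.5, 0, 1.8, 0]]

```text
time_s: 17.78
eef_pos: [0.5283, 0.0389, 0.0461]
eef_rot: [0.0, 0.99, 0.142, 0.001]
wrist_force: [5.3, 2.2, 4.1]
opening: 0.451
grasp_force: 63.2
```

```bash
python3 -c "
from h import *
where();F()"
```

```text
local -23.9 -0.9 46.1 yaw 16.3 F(tool) [ 5.7 -0.6 -4. ] open 0.451 t 17.7833
F slope 7.5 normal 1.7
```

move_arm:
  series:
    - [[0, -0.2, 0, 0.1, 0], [0, -0.3, 0, 0.2, 0], [0, -0.5, 0, 0.3, 0], [0, -0.7, 0, 0.4, 0], [0, -0.9, 0, 0.5, 0], [0, -1.0, 0, 0.5, 0], [0, -1.2, 0, 0.6, 0], [0, -1.2, 0, 0.6, 0], [0, -1.2, 0, 0.6, 0], [0, -1.2, 0, 0.6, 0]]

```text
time_s: 18.62
eef_pos: [0.5282, 0.0389, 0.0461]
eef_rot: [0.0, 0.99, 0.142, 0.003]
wrist_force: [7.9, 3.9, 5.2]
opening: 0.448
grasp_force: 63.3
```

```bash
python3 -c "
from h import *
where();F()"
```

```text
local -24.0 -0.9 46.1 yaw 16.29 F(tool) [ 8.7 -1.5 -5.2] open 0.448 t 18.6167
F slope 10.7 normal 1.2
```

move_arm:
  series:
    - [[0.48, 0.5, 0, -0.3, 0], [0.52, 1, 0, -0.5, 0], [0.56, 1, 0, -0.5, 0], [0.6, 1, 0, -0.5, 0], [0.65, 1, 0, -1, 0], [0.65, 0, 0, -10, 0], [0.65, -5, 0, -30, 0], [0.7, -15, 0, -60, 0], [0.7, -25, 0, -90, 0], [0.7, -25, 0, -95, 0]]

```text
time_s: 19.45
eef_pos: [0.5033, 0.0308, 0.1451]
eef_rot: [0.001, 0.99, 0.142, 0.003]
wrist_force: [0.8, 0.1, -0.0]
opening: 0.702
grasp_force: 0.0
```

Run:
```python
from h import *
where()
c=cal("wrist"); im,d=camera("wrist"); W=cloud(d,c); np.savez("w6.npz",d=d,R=c[1],t=c[2],K=c[0]); cv2.imwrite("pics/w6.png",im)
a=np.radians(CY); q=W-CO; U=(q[...,0]*np.cos(a)+q[...,1]*np.sin(a))*1000; V=(-q[...,0]*np.sin(a)+q[...,1]*np.cos(a))*1000; Z=W[...,2]*1000-.6
lx=U*.866+(Z-45)*.5; lz=-U*.5+(Z-45)*.866
t=(abs(lz-24)<1.5)&(abs(V)<26)&(lx>-50)&(lx<50); print("top lz",np.median(lz[t]),"lx",np.percentile(lx[t],[.5,2,98,99.5]).round(1),"V",np.percentile(V[t],[1,99]).round(1),t.sum())
k=(abs(lz-15)<1.5)&(abs(V)<16)&(lx<-28)&(lx>-60); print("contact top lx",np.percentile(lx[k],[2,50,98]).round(1) if k.sum() else 0,k.sum())
r=(im.min(2)>150)&(abs(lz-6)<3)&(abs(V)<35)&(abs(lx)<65); print("rails",np.median(lz[r]),np.percentile(lx[r],[1,99]).round(1),V[r&(V>0)].mean(),V[r&(V<0)].mean())
ys,xs=np.nonzero(t); y0,x0=ys.min()-60,xs.min()-60
cv2.imwrite("pics/w6c.png",cv2.resize(im[max(0,y0):y0+200,max(0,x0):x0+240],None,fx=3,fy=3))
```

```text
local -50.1 -1.7 145.1 yaw 16.32 F(tool) [0.8 0.1 0. ] open 0.702 t 19.45
top lz 23.886869206548514 lx [-29.9 -28.9  31.9  32.6] V [-19.5  19.1] 2418
contact top lx 0 0
rails 5.804113475872429 [-53.7  52.3] 25.969046613798916 -25.576127165979063
```

View pics/w6c.png

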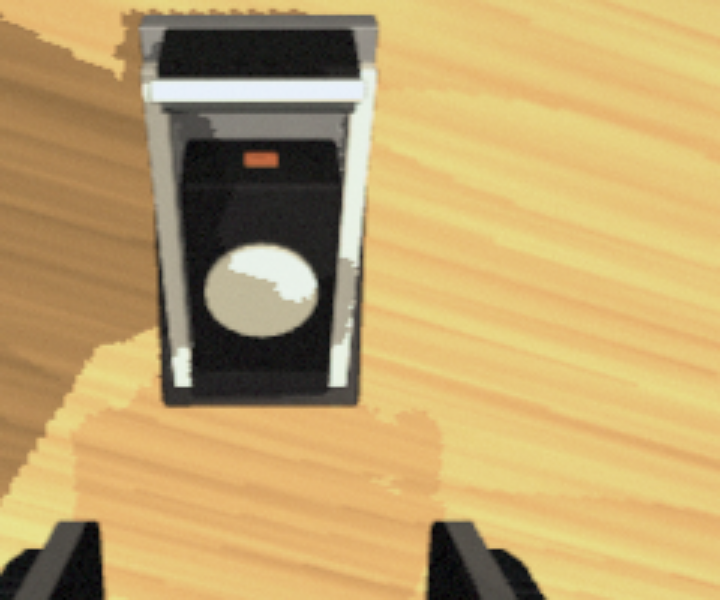

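Run:
```python
from h import *
z=np.load("w6.npz"); W=cloud(z["d"],(z["K"],z["R"],z["t"])); im=cv2.imread("pics/w6.png")
a=np.radians(CY); q=W-CO; U=(q[...,0]*np.cos(a)+q[...,1]*np.sin(a))*1000; V=(-q[...,0]*np.sin(a)+q[...,1]*np.cos(a))*1000; Z=W[...,2]*1000-.6
lx=U*.866+(Z-45)*.5; lz=-U*.5+(Z-45)*.866
for v in (-8,8):
  sel=(abs(V-v)<1.2)&(lx>-62)&(lx<75)&(lz>-50)
  rows=np.unique(np.nonzero(sel)[0]); print(v)
  for r in rows:
    s=sel[r]; print(r,lx[r][s].mean().round(1),lz[r][s].mean().round(1),int(im[r][s].mean()),end=" | ")
  print()
w=(im.min(2)>110)&(abs(V)<18)&(lz>24)&(lz<28)&(abs(lx)<25); print("disc",w.sum(),(np.percentile(lx[w],[1,99])),np.percentile(V[w],[1,99]))
```

```text
-8
70 60.5 -5.8 101 | 71 60.4 -4.1 105 | 72 60.3 -2.7 107 | 73 60.4 -0.8 114 | 74 60.0 -0.0 89 | 75 60.5 2.9 21 | 76 60.2 4.0 25 | 77 60.3 5.7 24 | 78 60.1 6.9 24 | 79 60.4 9.2 24 | 80 60.3 10.7 25 | 81 60.5 12.7 22 | 82 60.3 13.9 26 | 83 60.3 15.5 23 | 84 60.6 17.6 23 | 85 60.6 19.0 21 | 86 60.3 19.9 25 | 87 60.1 21.1 25 | 88 59.9 22.2 26 | 89 59.1 21.9 22 | 90 58.6 22.1 48 | 91 74.8 58.3 141 | 92 74.9 59.6 236 | 93 74.7 60.3 240 | 94 74.0 60.1 240 | 95 73.9 61.0 240 | 96 73.3 60.8 240 | 97 73.1 61.5 239 | 98 72.4 61.3 214 | 99 56.6 30.6 85 | 100 55.7 30.3 84 | 101 55.0 30.1 70 | 102 53.8 29.3 84 | 103 38.1 0.1 131 | 104 37.2 -0.1 132 | 105 36.1 -0.7 130 | 106 35.9 0.4 130 | 107 34.8 0.1 131 | 108 33.8 -0.4 132 | 109 32.8 -0.6 132 | 110 32.3 0.1 123 | 111 31.5 0.2 68 | 112 32.3 3.2 22 | 113 32.5 5.0 21 | 114 32.8 7.1 20 | 115 32.3 7.7 19 | 116 32.7 9.9 22 | 117 32.3 10.6 24 | 118 32.3 12.1 24 | 119 32.2 13.3 25 | 120 32.3 15.0 22 | 121 32.4 16.4 24 | 122 31.9 17.1 22 | 123 32.3 19.1 27 | 124 32.6 21.0 24 | 125 32.4 22.0 26 | 126 32.0 22.7 37 | 127 31.7 23.6 44 | 128 31.1 23.9 37 | 1
[... 5916 characters left out ...]
0.4 182.1 17 | 369 60.4 182.4 18 | 370 61.7 182.9 18 | 371 62.0 183.1 17 | 372 62.2 183.4 16 | 373 63.2 183.8 18 | 374 63.4 184.0 18 | 375 63.4 184.3 17 | 376 64.1 184.6 18 | 377 65.1 185.0 16 | 378 65.3 185.2 17 | 379 65.3 185.4 18 | 380 65.8 185.7 18 | 381 65.9 185.9 18 | 382 67.0 186.3 16 | 383 67.0 186.5 19 | 384 67.3 186.8 18 | 385 68.3 187.1 19 | 386 68.8 187.4 19 | 387 68.8 187.6 17 | 388 69.9 187.9 18 | 389 69.8 188.1 17 | 390 69.8 188.3 17 | 391 70.1 188.5 17 | 392 70.5 188.7 19 | 393 70.5 188.9 16 | 394 70.5 189.1 18 | 395 71.0 189.3 16 | 396 71.6 189.6 17 | 397 71.9 189.8 16 | 398 72.7 190.1 17 | 399 72.6 190.2 16 | 
disc 888 [-13.18766075  15.12578634] [-14.3290505   13.48124187]
```

move_arm:
  series:
    - [[0, 0, -2, -14, 0], [0, 25, -2, -16, 0], [0, 55, -2, -16, 0], [0, 85, -2, -16, 0], [0, 106, -2, -16, 0], [0, 108, -2, -14, 0], [0, 108, -2, 5, 0], [0, 108, -2, 20, 0], [0, 108, -2, 21, 0], [0, 108, -2, 21, 0]]

```text
time_s: 20.33
eef_pos: [0.6031, 0.0637, 0.1171]
eef_rot: [-0.0, 0.99, 0.142, -0.002]
wrist_force: [0.1, 0.6, 0.4]
opening: -0.004
grasp_force: 0.0
```

```bash
python3 -c "
from h import *
where()"
```

```text
local 54.9 1.9 117.1 yaw 16.31 F(tool) [ 0.3 -0.5 -0.4] open -0.004 t 20.3333
```

move_arm:
  series:
    - [[0, -6, 2, -7, 0], [0, -11, 2, -7, 0], [0, -16, 2, -6.5, 0], [0, -20.5, 2, -5, 0], [0, -25, 2, -2.7, 0], [0, -28.5, 2, 0.5, 0], [0, -32, 2, 4, 0], [0, -34, 2, 8.5, 0], [0, -36, 2, 13, 0], [0, -37, 2, 16.5, 0]]

```text
time_s: 21.17
eef_pos: [0.5693, 0.0513, 0.1015]
eef_rot: [-0.0, 0.99, 0.142, -0.001]
wrist_force: [0.0, -0.7, 2.0]
opening: -0.004
grasp_force: 0.9
```

```bash
python3 -c "
from h import *
where()"
```

```text
local 18.9 -0.6 101.5 yaw 16.32 F(tool) [-0.2  0.7 -2. ] open -0.004 t 21.1667
```

move_arm:
  series:
    - [[0, -5, 0, 0.5, 0], [0, -10, 0, 0.8, 0], [0, -14, 0, 2, 0], [0, -14, 0, 4, 0], [0, -14, 0, 6, 0], [0, -14, 0, 8, 0], [0, -14, 0, 10, 0], [0, -14, 0, 12, 0], [0, -14, 0, 13, 0], [0, -14, 0, 13, 0]]

```text
time_s: 22.0
eef_pos: [0.5568, 0.0475, 0.0892]
eef_rot: [-0.0, 0.99, 0.142, 0.0]
wrist_force: [-0.4, 0.1, -0.3]
opening: -0.004
grasp_force: 0.0
```

```bash
python3 -c "
from h import *
where()"
```

```text
local 5.8 -0.6 89.2 yaw 16.32 F(tool) [-0.3 -0.2  0.3] open -0.004 t 22.0
```

move_arm:
  series:
    - [[0, 0, 0, 0.5, 0], [0, 0, 0, 1, 0], [0, 0, 0, 1.5, 0], [0, 0, 0, 2, 0], [0, 0, 0, 2.5, 0], [0, 0, 0, 2.5, 0], [0, 0, 0, 2.5, 0], [0, 0, 0, 2.5, 0], [0, 0, 0, 2.5, 0], [0, 0, 0, 2.5, 0]]

```text
time_s: 22.83
eef_pos: [0.5568, 0.0474, 0.0873]
eef_rot: [0.0, 0.99, 0.142, 0.0]
wrist_force: [-0.8, -0.0, 5.9]
opening: -0.003
grasp_force: 2.5
```

```bash
python3 -c "
from h import *
where()"
```

```text
local 5.9 -0.8 87.3 yaw 16.32 F(tool) [-0.8 -0.2 -5.9] open -0.003 t 22.8333
```

move_arm:
  series:
    - [[0, 0, 0, 1, 0], [0, 0, 0, 1, 0], [0, 0, 0, -5, 0], [0, -5, 0, -25, 0], [0, -20, 0, -55, 0], [0, -35, 0, -80, 0], [0, -45, 0, -90, 0], [0.5, -45, 0, -90, 0], [1, -45, 0, -90, 0], [1, -45, 0, -90, 0]]

```text
time_s: 23.67
eef_pos: [0.5131, 0.0349, 0.1758]
eef_rot: [-0.0, 0.99, 0.142, -0.001]
wrist_force: [-0.3, -0.1, -0.3]
opening: 0.416
grasp_force: 0.0
```

Run:
```python
from h import *
where()
c=cal("wrist"); im,d=camera("wrist"); W=cloud(d,c); cv2.imwrite("pics/w7.png",im)
a=np.radians(CY); q=W-CO; U=(q[...,0]*np.cos(a)+q[...,1]*np.sin(a))*1000; V=(-q[...,0]*np.sin(a)+q[...,1]*np.cos(a))*1000; Z=W[...,2]*1000-.6
lx=U*.866+(Z-45)*.5; lz=-U*.5+(Z-45)*.866
t=(abs(V)<15)&(lx>20)&(lx<54)&(lz>20); k=np.polyfit(lx[t],lz[t],1); print("cap",t.sum(),"lz",np.median(lz[t]),"tilt rad",k[0],"lx",np.percentile(lx[(abs(V)<15)&(lz>28)&(lz<34)],[1,99]))
t=(abs(V)<15)&(lx>-28)&(lx<10)&(lz>20)&(lz<28); print("pack",np.median(lz[t]),lx[(abs(V)<15)&(abs(lz-24)<1.5)&(lx<15)].min())
ys,xs=np.nonzero((abs(V)<28)&(abs(lx)<60)&(lz>0)&(lz<40)); cy,cx=int(ys.mean()),int(xs.mean())
cv2.imwrite("pics/w7c.png",cv2.resize(im[max(0,cy-80):cy+80,max(0,cx-100):cx+100],None,fx=3,fy=3))
go([.4654,-.317,.15],12.6)
```

```text
local -39.6 -0.4 175.8 yaw 16.31 F(tool) [-0.3  0.   0.3] open 0.416 t 23.6667
cap 1318 lz 29.856367349745046 tilt rad 0.0005585326812331147 lx [-148.11243896   59.85246182]
pack 25.429448529724482 -136.59950111131027
from [0.513  0.035  0.1755] yaw 16.31 -> shift [-144.5  324.5   25.4] turn 0.065 rows 8.5 0.5 t 23.72
```

View pics/w7c.png

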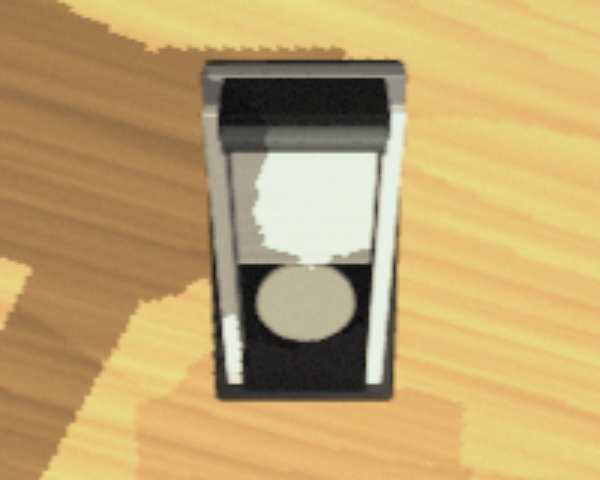

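move_arm:
  series:
    - [[1, -18, 40, 0, 0.03], [1, -36, 80, 0, 0.065], [1, -54, 120, 0, 0.065], [1, -72, 160, 5, 0.065], [1, -90, 200, 10, 0.065], [1, -108, 240, 15, 0.065], [1, -126, 280, 20, 0.065], [1, -138, 310, 25, 0.065], [1, -144, 324, 25, 0.065], [1, -144, 324, 25, 0.065]]

```text
time_s: 24.55
eef_pos: [0.4649, -0.321, 0.1498]
eef_rot: [-0.0, 0.994, 0.107, -0.001]
wrist_force: [-0.3, -0.5, -0.1]
opening: 0.999
grasp_force: 0.0
```

Run:
```python
from h import *
c=cal("wrist"); im,d=camera("wrist"); W=cloud(d,c); cv2.imwrite("pics/w8.png",im)
o=outline_of("bar_pack","wrist"); print([(x["conf"],np.round(x["bbox"])) for x in o[:2]])
m=(abs(W[...,0]-.4654)<.055)&(abs(W[...,1]+.317)<.05); print(rect(W,m,.019,.032))
g=im.min(2); w=m&(g>150)&(W[...,2]>.018); r=rect(W,w,.018,.04); print("bar",r)
go([.4654,-.317,.009],12.6)
```

```text
[(0.9, array([321., 186.,  40.,  67.]))]
(((466.82757568359375, -317.59100341796875), (63.0040283203125, 39.893341064453125), 11.458184242248535), 2407, np.float64(0.024752476268067113))
bar (((466.3475646972656, -318.2181091308594), (49.02851867675781, 7.966434478759766), 11.813714027404785), 375, np.float64(0.026595040066691982))
from [ 0.4656 -0.3167  0.15  ] yaw 12.48 -> shift [ -0.    0.6 141. ] turn -0.002 rows 3.4 0.0 t 24.65
```

move_arm:
  series:
    - [[1, 1, 1, 40, 0.014], [0.8, 1, 1, 80, 0.014], [0.7, 1, 1, 115, 0.014], [0.7, 1, 1, 135, 0.014], [0.6, 1, 1, 141, 0.014], [0.52, 1, 1, 141, 0.014], [0.5, 1, 1, 141, 0.014], [0.45, 1, 1, 140, 0.014], [0.4, 1, 1, 139, 0.014], [0, 1, 1, 138, 0.014]]

```text
time_s: 25.48
eef_pos: [0.4683, -0.3181, 0.0156]
eef_rot: [0.001, 0.995, 0.103, 0.001]
wrist_force: [0.3, 0.7, -0.0]
opening: 0.445
grasp_force: 62.6
```

move_arm:
  series:
    - [[0, 0, 0, 0, 0], [0, 0, 0, -1, 0], [0, 0, 0, -2, 0], [0, 0, 0, -2, 0], [0, 0, 0, -20, 0], [0, 0, 0, -55, 0], [0, 0, 0, -95, 0], [0, 0, 0, -130, 0], [0, 0, 0, -150, 0], [0, 0, 0, -150, 0]]

```text
time_s: 26.32
eef_pos: [0.47, -0.3199, 0.17]
eef_rot: [0.004, 0.995, 0.103, 0.003]
wrist_force: [1.9, -1.5, -1.1]
opening: 0.452
grasp_force: 62.7
```

Run:
```python
from h import *
c=cal("wrist"); im,d=camera("wrist"); e,R,y,o=pose(); W=cloud(d,c)
oo=outline_of("bar_pack","wrist"); ctr,*_=top_fit(W,oo[0]["region"]); print("rel tool",(R.T@(ctr-e)*1000).round(1))
go([.527,.2835,.155],-8.5)
```

```text
n 6135 yaw -38.34 tilt 0.52 rect [63.7 39.1] 49.9 topcentre [ 0.4677 -0.3196  0.1819]
rel tool [ -1.2   0.6 -15. ]
from [ 0.4676 -0.3176  0.1645] yaw 11.79 -> shift [ 180.9 -576.3    8.8] turn 0.354 rows 14.5 2.8 t 26.42
```

move_arm:
  series:
    - [[0, 0, -40, 0, 0.0], [0, 10, -80, 0, 0.05], [0, 23, -120, 0, 0.1], [0, 36, -160, 0, 0.15], [0, 50, -198, 0, 0.2], [0, 63, -236, 0, 0.25], [0, 76, -274, 0, 0.3], [0, 90, -312, 0, 0.354], [0, 104, -350, 0, 0.354], [0, 118, -386, 0, 0.354]]

```text
time_s: 27.25
eef_pos: [0.5022, 0.0869, 0.1616]
eef_rot: [-0.0, 0.997, -0.074, -0.002]
wrist_force: [1.0, -0.4, -1.9]
opening: 0.444
grasp_force: 62.6
```

Run:
```python
from h import *
go([.527,.2835,.12],-8.5)
```

```text
from [0.5022 0.0869 0.1616] yaw -8.5 -> shift [  -4.4 -198.1   41.5] turn -0.0 rows 4.9 0.0 t 27.25
```

move_arm:
  series:
    - [[0, -1, -40, 0, 0], [0, -2, -80, 0, 0], [0, -3, -120, 5, 0], [0, -4, -160, 15, 0], [0, -4, -185, 28, 0], [0, -4, -198, 38, 0], [0, -4, -198, 41, 0], [0, -4, -198, 41, 0], [0, -4, -198, 41, 0], [0, -4, -198, 41, 0]]

```text
time_s: 28.08
eef_pos: [0.5293, 0.2798, 0.1227]
eef_rot: [0.0, 0.997, -0.075, -0.0]
wrist_force: [0.3, 0.1, 0.1]
opening: 0.451
grasp_force: 62.6
```

Run:
```python
from h import *
go([.528,.2835,.075],-8.5)
c=cal("wrist"); im,d=camera("wrist"); W=cloud(d,c); go([.528,.2835,.075],-8.5)
a=np.radians(-8.5); q=W-np.array([.5273,.2829,0]); U=(q[...,0]*np.cos(a)+q[...,1]*np.sin(a))*1000; V=(-q[...,0]*np.sin(a)+q[...,1]*np.cos(a))*1000; Z=W[...,2]*1000-.6
lx=U*.866+(Z-45)*.5; lz=-U*.5+(Z-45)*.866
wh=(im.min(2)>150)&(abs(lz-6)<3)&(abs(V)<40)&(lx<60)&(lx>-60)
for s in(1,-1):
    m=wh&(V*s>20); print(m.sum(),V[m].mean(),np.median(lz[m]),np.degrees(np.polyfit(U[m],V[m],1)[0]))
m=(abs(V)<24)&(lz>5)&(Z>85)&(Z<150)&(im.max(2)<80); print("pack V",np.percentile(V[m&(Z>Z[m].max()-8)],[2,98]))
oo=outline_of("bar_pack","wrist"); r,_,_=rect(W,oo[0]["region"],.10,.2); print(r,(np.array(r[0])/1000-[.5273,.2829])@np.array([[np.cos(a),-np.sin(a)],[np.sin(a),np.cos(a)]]))
```

```text
from [0.5293 0.2798 0.1227] yaw -8.56 -> shift [-1.8 -3.4 47.7] turn -0.001 rows 1.1 0.0 t 28.08
from [0.5297 0.2799 0.1232] yaw -8.58 -> shift [-2.2 -3.3 48.2] turn -0.001 rows 1.2 0.0 t 28.13
99 24.99565726614446 5.795320666256334 -4.617219542928208
223 -24.690342202514305 5.7839478028179485 3.8911114551200012
pack V [-23.22978852  23.30196714]
((527.2696533203125, 281.02374267578125), (39.96261215209961, 64.74432373046875), 81.18954467773438) [ 0.00024732 -0.00186013]
```

move_arm:
  series:
    - [[0, 0, -2, 20, 0], [0, 0, -2, 38, 0], [0, 0, -2, 46, 0], [0, 0, -2, 50, 0], [0, 0, -2, 52, 0], [0, 0, -2, 53, 0], [0, 0, -2, 54, 0], [0, 0, -2, 55, 0], [0, 0, -2, 56, 0], [0, 0, -2, 57, 0]]

```text
time_s: 29.02
eef_pos: [0.5276, 0.2831, 0.069]
eef_rot: [0.0, 0.997, -0.074, -0.002]
wrist_force: [-20.8, -1.4, 27.8]
opening: 0.448
grasp_force: 77.3
```

move_arm:
  series:
    - [[0, 0, 0, 1, 0], [0, 0, 0, 2, 0], [0, 0, 0, 3, 0], [0.5, 0, 0, 2, 0], [0.6, 0, 0, 1, 0], [0.6, 0, 0, 0, 0], [0.7, 0, 0, -2, 0], [0.7, 0, 0, -10, 0], [0.8, -10, 0, -40, 0], [0.8, -20, 0, -70, 0]]

```text
time_s: 29.85
eef_pos: [0.5088, 0.2852, 0.1354]
eef_rot: [0.001, 0.997, -0.075, -0.002]
wrist_force: [1.2, 0.3, -0.9]
opening: 0.801
grasp_force: 0.0
```

Run:
```python
from h import *
c=cal("wrist"); im,d=camera("wrist"); W=cloud(d,c); e=pose()[0]; print(e)
oo=outline_of("bar_pack","wrist"); print(oo[0]["conf"],oo[0]["bbox"])
ctr,ex,ey,n=top_fit(W,oo[0]["region"]&(im.max(2)<80))
O=np.array([.5273,.2829,.0456]); yaw=np.radians(-8.5); X=np.array([np.cos(yaw)*.866,np.sin(yaw)*.866,.5]);Y=np.array([-np.sin(yaw),np.cos(yaw),0]);N=np.cross(X,Y)
print("in return frame",[round(float((ctr-O)@a)*1000,1) for a in (X,Y,N)])
t,_=camera("top"); x,y,w,h=[int(v) for v in oo[0]["bbox"]]
A=cv2.resize(im[max(0,y-80):y+80,x-100:x+100],(600,480))[:, :400]; B=cv2.resize(t[150:310,230:490],(400,246),interpolation=cv2.INTER_CUBIC)
B=cv2.copyMakeBorder(B,0,480-246,0,0,cv2.BORDER_CONSTANT); cv2.imwrite("pics/fin.png",np.hstack([cv2.resize(im[max(0,y-80):y+80,x-66:x+66],(400,480)),B]))
```

```text
[0.51104398 0.28730896 0.1429936 ]
0.96 [324.8, 195.2, 53.9, 68.4]
n 1934 yaw -8.41 tilt 29.94 rect [39.2 63.3] 89.5 topcentre [0.51   0.2862 0.063 ]
in return frame [-6.6, 0.7, 23.9]
```

View pics/fin.png

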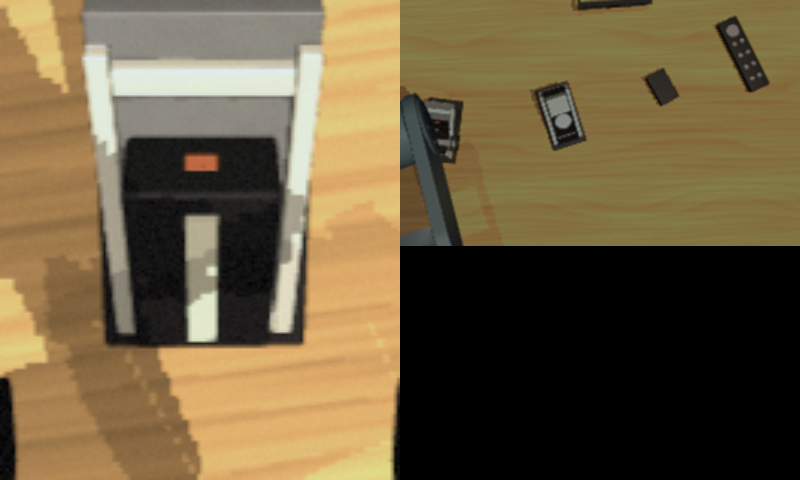

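The bar pack lies flat in the return cradle (pack at about 200,250 in the left half). The charger, at about 560,112 in the right half, is shut with the disc visible, and the blank pack and remote are unmoved. The arm is clear at z = 0.14, so I'm handing in.

```bash
python3 -c "
from h import *
print(order.hand_in())"
```

```text
the job is handed in; nothing more can be done
None
```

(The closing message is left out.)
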